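# Make up two cooking kits from the spice stock

## Task

Make up the two cooking kits: the red-lidded jar and the black pepper mill stand in the two square bays of the pale blue caddy, and the steel grater plate slides down edgewise into the white guides at the end of that caddy until it is fully home; the green-lidded and yellow-lidded jars stand in the two bays of the pine caddy. Set the jars and the mill down upright rather than dropping them, and leave the white-lidded jar where it stands.

Things in the scene. Friction and masses are not known exactly. Their poses are not given: they have to be found in the camera images.
- red_jar: upright round spice jar with a red lid, 44 mm diameter, 90 mm high, about 0.14 kg, the spice inside red-brown; origin: centre of its underside, z up its axis
- green_jar: upright round spice jar with a green lid, 44 mm diameter, 90 mm high, about 0.14 kg, the spice inside olive green; origin: centre of its underside, z up its axis
- yellow_jar: upright round spice jar with a yellow lid, 44 mm diameter, 90 mm high, about 0.14 kg, the spice inside ochre; origin: centre of its underside, z up its axis
- white_jar: upright round spice jar with a white lid, 44 mm diameter, 90 mm high, about 0.14 kg, the spice inside brown; origin: centre of its underside, z up its axis; not part of either kit
- mill: upright black pepper mill, a round cylinder 48 mm diameter, 110 mm high, about 0.20 kg, with a steel band under its head; origin: centre of its underside, z up its axis
- grater_plate: plate standing on edge: flat steel blade 70 mm wide (x), 5 mm thick (y), 86 mm high, with an orange grip on top, 50 mm long (x), 14 mm thick (y), from 85 to 111 mm above the lower edge; 0.10 kg; origin: middle of the lower edge, z up. Fits either way round. Starts in the stand, lower edge 4 mm above the worktop
- stand: fixed wooden block 100 mm (x) by 50 mm (y) by 34 mm high; the grater plate starts in the slot along its middle (76 x 7.5 mm, 30 mm deep) and must be lifted straight out; origin: centre of its underside
- blue_caddy: pale blue open tray fixed to the worktop, 84 mm (x) by 270 mm (y), walls 22 mm high, floor 6 mm thick; origin: centre of its underside, z up. Two bays 74 x 74 mm, centres at x = 0, y = -93 mm and y = -15 mm, parted by ribs 16 mm high; its +y end holds the guides
- guides: two white uprights facing each other across x in the blue caddy; origin: midway between them on the caddy floor, 6 mm above the worktop; axes as the caddy. The plate stands between them, width along x. Channels 8 mm wide in y, 74 mm apart in x, 42 mm tall, then lips flaring to a mouth about 20 mm (y) by 84 mm (x), 54 mm above the floor. Seated, the plate's edge is on the floor
- pine_caddy: pale pine open tray fixed to the worktop, 84 mm (x) by 162 mm (y), walls 22 mm high, floor 6 mm thick; origin: centre of its underside, z up. Two bays 74 mm (x) by 74.5 mm (y), centres at x = 0, y = -39.5 mm and +39.5 mm, parted by a rib 16 mm high
There are look-alikes about, which are no part of the job. What is shaped like the mill but pink is not meant.

How it is judged:
At the end, for the whole second after the job is handed in: Red jar and mill upright (0.12 rad) on the floor of the blue caddy's bays, green and yellow jars likewise in the pine caddy; grater plate down in the guides to 3.5 mm of the floor; all released, at rest; white jar upright within 20 mm of its start (x of red_jar in the frame of blue_caddy between -0.04 and 0.04 m and y of red_jar in the frame of blue_caddy between -0.132 and 0.024 m and z of red_jar in the frame of blue_caddy between 0 and 0.011 m and angle between each of red_jar, mill, green_jar, yellow_jar, grater_plate, white_jar's own z axis and vertical below 0.12 rad and linear speed of each of red_jar, mill, green_jar, yellow_jar, grater_plate below 0.02 m/s and angular speed of each of red_jar, mill, green_jar, yellow_jar, grater_plate below 0.3 rad/s and x of mill in the frame of blue_caddy between -0.04 and 0.04 m and y of mill in the frame of blue_caddy between -0.132 and 0.024 m and z of mill in the frame of blue_caddy between 0 and 0.011 m and x of green_jar in the frame of pine_caddy between -0.04 and 0.04 m and y of green_jar in the frame of pine_caddy between -0.078 and 0.078 m and z of green_jar in the frame of pine_caddy between 0 and 0.011 m and x of yellow_jar in the frame of pine_caddy between -0.04 and 0.04 m and y of yellow_jar in the frame of pine_caddy between -0.078 and 0.078 m and z of yellow_jar in the frame of pine_caddy between 0 and 0.011 m and x of grater_plate in the frame of guides between -0.006 and 0.006 m and y of grater_plate in the frame of guides between -0.005 and 0.005 m and z of grater_plate in the frame of guides between -0.006 and 0.0035 m and angle between the y axis of grater_plate and the y axis of guides, either way round below 0.12 rad and distance of white_jar from where it was at the start of the episode below 0.02 m); the robot touches nothing.
It fails at once if a jar or the mill is let go in the air, more than 40 mm above the worktop ((height (world z) of red_jar above 0.04 m and contact force between red_jar and anything else below 0.001 N) or (height (world z) of green_jar above 0.04 m and contact force between green_jar and anything else below 0.001 N) or (height (world z) of yellow_jar above 0.04 m and contact force between yellow_jar and anything else below 0.001 N) or (height (world z) of mill above 0.04 m and contact force between mill and anything else below 0.001 N)).
It also fails if it takes over 128 s, if anything falls off the work surface, if the arm or the gripper's body presses on something with over 40 N, if the wrist force passes 120 N, or if a joint passes its speed limit or range.

## Robot

A 7-joint arm with a two-finger parallel gripper is mounted at the origin on the work surface. World frame = base frame: x ahead of the robot, y to its left, z up, the work surface at z = 0. Lengths are in m, angles in rad, forces in N, time in s.
With the tool pointing down it reaches from about 0.4 to 0.9 m from the base axis. Payload 5.6 kg.
Tool frame: the origin (TCP) lies midway between the tips of the shut fingers; the grasp point (between the pads) lies 19 mm behind it; y points along the fingers, z is the direction in which the jaws open and shut, and the axes are right-handed (so a half turn about y gives the same grasp; the last joint's range is limited). The gripper opens to 92 mm and grips with 3 to 60 N. Pads are 20 mm wide; open, the fingers measure 128 mm over their backs; the gripper's body (75 mm by 189 mm) begins 69 mm behind the grasp point.
Start: joints at [-1.318, 0.468, -0.012, 1.603, 0.006, 1.071, -0.056], TCP at [0.19, 0.622, 0.215] pointing down, gripper open.
Joint ranges: [-2.53, 2.53], [-0.31, 2.02], [-1.57, 1.55], [0.28, 2.44], [-1.29, 4.43], [0.15, 1.84], [-2.92, 2.92]. Speed limits (rad/s): [2.57, 2.57, 3.14, 3.14, 3.14, 3.14, 3.14].

## Interface

Orientations are given as a 3x3 rotation matrix whose columns are the frame's x, y, z axes.
In Python, from station import env, effector, solver, viewer, workorder, search_frame, tip_of gives the robot as it stands. Calls block until the motion is done:
- env.reach(position, orientation): joint-space move of the TCP to a pose.
- env.movel(position, frame=None, rate=0.15): straight line of the TCP; frame=None keeps the orientation; rate is the mean speed in m/s.
- env.goto_joints(angles): joint-space move.
- effector.release() and effector.grasp(squeeze=None): open the fingers fully, or close them until they stop; squeeze is the grip in N (None keeps the last).
- env.pause(seconds).
- solver.inverse_kinematics(position, orientation): joint angles nearest the present ones, or None.
- env.sense(): the state.
- viewer.read_camera(name): name is "side" or "top" or "wrist"; returns (picture, depth): 420x560x3 uint8, red, green, blue; 420x560 float32, m along the optical axis (not along the pixel's ray), 0 where there is no reading.
- viewer.camera_info(name): a dict with "intrinsics" (3x3 intrinsics, pixels), "dist_coeffs" ([k1, k2, p1, p2, k3] as OpenCV has them; the pictures are not rectified), "eye" and "rotation" of the camera in the world; the wrist camera has in their place "T_tool_cam" (4x4, takes a point from camera to tool coordinates, whose origin is the TCP and whose axes are the tool frame's). Camera axes: x right, y up, looking along -z (the intrinsics and any distortion apply to the point x, -y, -z); pixel columns grow to the right and rows downward; lengths in m; the calibration is good to about 2 mm. A picture is of the moment at which its call begins: read the wrist's pose just before it. camera_info takes no time and is no camera call.
A pose or a line that the arm cannot do raises env.PlanningError and nothing moves.
- workorder.finish_job(): hands the job in, once; it reports no verdict.
Trained networks look in the newest picture that a camera, given by its name, has taken for a name from the list of things; names that differ only in an ending like _2 or _b are one class to them, and where a whole thing is asked for, a point or a joint stands for the part that bears it (a point fixed in the world has none). Each returns a list of dicts, best first, with "score" (0 to 1); they miss things now and then, are a little off and sometimes report something else, mostly with a low value. They report only what shows in the picture. A call takes as long as a camera call. They do not tell look-alikes from the thing itself.
- search_frame(camera, name): "at" ([x, y, z] in m, in world coordinates, good to about 4 mm: the middle of the surface that is visible of it).
- tip_of(camera, name): "at" ([x, y, z] in m, in world coordinates, good to about 4 mm: a listed point, or the origin of a listed thing).
The state is a dict: "t": time; "joint_positions": joint angles; "joint_velocities": joint speeds; "tau": joint torques, N m; "ee_pos": TCP position; "tcp_rot": TCP orientation; "wrist_force": force on the tool from outside, world axes, zero at the start; "moment": the same for the moment, N m; "gripper_width": finger opening in m.
Only numpy, scipy, OpenCV 4.12 (cv2) and the standard library are available. Lean on these libraries where they do the work, as an engineer would, in place of code of your own. Each camera call takes 0.05 s, during which the arm holds its last target. There are 200 camera calls.

## Working session

There is one attempt and no reset: what is moved stays moved. The work goes in short steps, each a Python script; the robot and the scene stay as the last script left them, time stands still between calls to the robot, and variables do not carry over. Pictures are saved under pics/ and viewed, about 12 in all and at most 16, crops included, and the job is handed in when it is done.

```bash
mkdir -p pics; ls; python3 - <<'E'
from station import env, effector, solver, viewer, workorder, search_frame, tip_of
import cv2,numpy as np
for c in ("top","side"):
    p,d=viewer.read_camera(c); cv2.imwrite(f"pics/{c}0.png",cv2.resize(p[...,::-1],(784,588)))
    np.savez(f"{c}0.npz",p=p,d=d)
    i=viewer.camera_info(c); print(c,i)
    for n in "red_jar green_jar yellow_jar white_jar mill grater_plate stand blue_caddy guides pine_caddy".split():
        print(n,[(np.round(r["at"],3).tolist(),round(r["score"],2)) for r in tip_of(c,n)][:6])
s=env.sense();print(s["t"],s["tcp_rot"])
E
```

```text
pics
top {'intrinsics': array([[414.92956368,   0.        , 280.48311857],
       [  0.        , 414.92956368, 207.67013148],
       [  0.        ,   0.        ,   1.        ]]), 'dist_coeffs': array([-0.06865794,  0.        ,  0.        ,  0.        ,  0.        ]), 'eye': array([ 0.2449072 , -0.03357916,  1.0595722 ]), 'rotation': array([[ 0.02483226,  0.98411408, -0.17579204],
       [-0.99963269,  0.0263534 ,  0.00632344],
       [ 0.01085571,  0.17557045,  0.98440702]])}
red_jar [([0.334, 0.276, 0.005], 0.87), ([0.339, -0.293, 0.002], 0.19)]
green_jar [([0.407, 0.176, 0.002], 0.95)]
yellow_jar [([0.447, -0.068, -0.001], 0.82)]
white_jar [([0.414, -0.179, -0.0], 0.64)]
mill [([0.248, -0.282, -0.006], 0.96), ([0.337, -0.291, -0.0], 0.82), ([0.312, -0.391, -0.002], 0.7)]
grater_plate [([0.438, 0.075, 0.002], 0.45)]
stand [([0.439, 0.073, 0.001], 0.62)]
blue_caddy [([0.584, -0.203, 0.001], 0.79)]
guides [([0.589, -0.124, 0.01], 0.65)]
pine_caddy [([0.595, 0.2, -0.0], 0.59)]
side {'intrinsics': array([[390.62060609,   0.        , 271.78073678],
       [  0.        , 390.62060609, 207
[... 450 characters left out ...]
.004], 0.56)]
green_jar [([0.408, 0.176, -0.002], 0.96)]
yellow_jar [([0.451, -0.071, 0.001], 0.63)]
white_jar [([0.413, -0.184, -0.006], 0.91)]
mill [([0.318, -0.393, 0.0], 0.95), ([0.338, -0.29, -0.0], 0.59), ([0.245, -0.285, -0.005], 0.57), ([0.44, 0.076, 0.006], 0.35), ([0.437, 0.076, 0.002], 0.16)]
grater_plate [([0.439, 0.076, 0.004], 0.77)]
stand [([0.435, 0.077, 0.004], 0.94)]
blue_caddy [([0.407, 0.177, -0.002], 0.6)]
guides [([0.405, 0.174, -0.0], 0.69), ([0.588, -0.126, 0.007], 0.66)]
pine_caddy [([0.595, 0.2, -0.002], 0.78)]
1.1 [[ 9.56536511e-01  1.06169639e-05  2.91612592e-01]
 [-2.91612592e-01  4.27784018e-05  9.56536510e-01]
 [-2.31920707e-06 -9.99999999e-01  4.40151436e-05]]
```

View pics/top0.png

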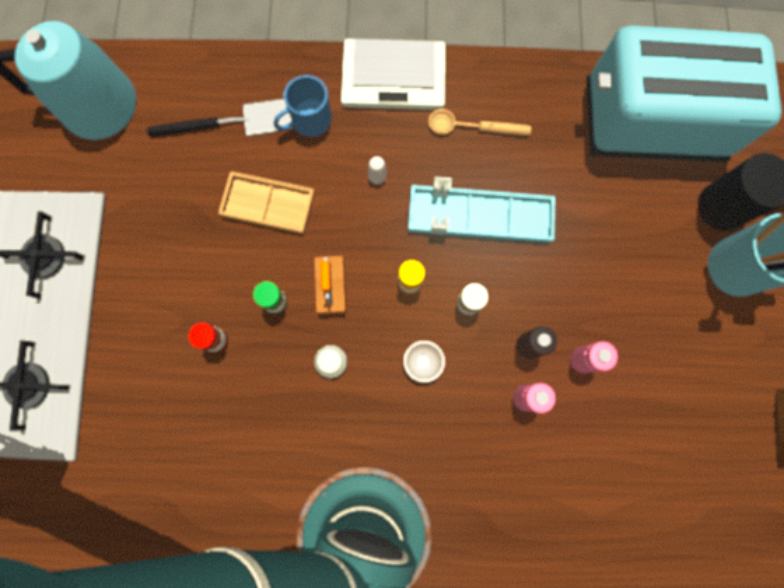

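View pics/side0.png

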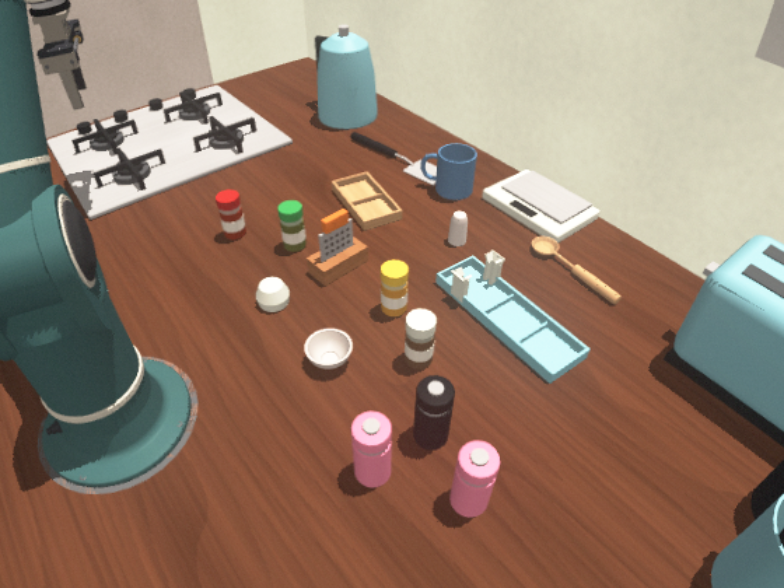

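Black mill candidate: top (541,342) / side (434,412) → net's (0.338,-0.291). The pink look-alikes are at top (600,357) and (540,398), so not meant. I'll refine the poses by depth and crop to confirm.

```bash
cat > h.py <<'E'
from station import env, effector, solver, viewer, workorder, search_frame, tip_of
import cv2,numpy as np
def cloud(c,d,info):
    h,w=d.shape; u,v=np.meshgrid(np.arange(w),np.arange(h))
    n=cv2.undistortPoints(np.stack([u,v],-1).reshape(-1,1,2).astype(float),info["intrinsics"],info["dist_coeffs"]).reshape(h,w,2)
    pc=np.dstack([n[...,0]*d,-n[...,1]*d,-d])
    P=pc@info["rotation"].T+info["eye"]; P[d<=0]=np.nan; return P
def R(a): c,s=np.cos(a),np.sin(a); return np.array([[s,0,c],[-c,0,s],[0,-1,0.]])
E
python3 - <<'E'
from h import *
C={}
for c in("top","side"):
    z=np.load(f"{c}0.npz");P=cloud(c,z["d"],viewer.camera_info(c));hsv=cv2.cvtColor(z["p"],cv2.COLOR_RGB2HSV).astype(int);C[c]=(P,hsv)
    X=P.reshape(-1,3)
    for n,x,y,h in(("red",.333,.278,.09),("green",.407,.176,.09),("yellow",.449,-.07,.09),("white",.413,-.181,.09),("mill",.338,-.291,.11)):
        m=(np.hypot(X[:,0]-x,X[:,1]-y)<.04)&(abs(X[:,2]-h)<.006)
        q=X[m]; 
        (cx,cy),r=cv2.minEnclosingCircle(q[:,:2].astype(np.float32)) if len(q)>5 else ((0,0),0)
        print(c,n,m.sum(),np.median(q,0).round(4) if len(q) else "",round(cx,4),round(cy,4),round(r,4))
    def rect(n,m):
        q=P[m]; 
        if len(q)<8: print(n,len(q));return
        (cx,cy),s,a=cv2.minAreaRect((q[:,:2]*1000).astype(np.float32)); print(c,n,len(q),np.round([cx,cy,*s,a],1),"medz",np.median(q[:,2]).round(4))
    x,y,zz=P[...,0],P[...,1],P[...,2];H,S,V=[hsv[...,i] for i in range(3)]
    b=(H>82)&(H<105)&(S>60)&(V>110)&(abs(x-.584)<.09)&(abs(y+.2)<.2)
    rect("bluetop",b&(zz>.017)&(zz<.027)); rect("blue all",b&(zz>-.01)&(zz<.03))
    p=(abs(x-.595)<.09)&(abs(y-.2)<.13)&(zz>.017)&(zz<.027); rect("pine top",p)
    near=(abs(x-.438)<.08)&(abs(y-.075)<.06)
    rect("stand top",near&(zz>.029)&(zz<.039)); rect("grip top",near&(zz>.105)&(zz<.125)); rect("grip",near&(zz>.092)&(zz<.125))
    rect("guides top",(abs(x-.589)<.08)&(abs(y+.124)<.04)&(zz>.05)&(zz<.07))
t=np.load("top0.npz")["p"];s=np.load("side0.npz")["p"]
a=cv2.resize(t[215:305,355:455,::-1],(400,360));b=cv2.resize(s[255:375,245:365,::-1],(360,360))
cv2.imwrite("pics/mill.png",np.hstack([a,b]))
E
```

```text
top red 279 [0.3333 0.2795 0.0907] 0.3337 0.2801 0.0224
top green 268 [0.4071 0.1757 0.0907] 0.4077 0.1759 0.0222
top yellow 259 [ 0.4509 -0.0711  0.0907] 0.4512 -0.0707 0.0218
top white 261 [ 0.4131 -0.1788  0.0908] 0.4132 -0.1784 0.0219
top mill 288 [ 0.3404 -0.29    0.1069] 0.3392 -0.2901 0.0234
top bluetop 333 [ 584.2 -202.8  269.3   84.9   87. ] medz 0.0213
top blue all 948 [ 586.7 -205.9  276.    92.1   87.9] medz 0.012
top pine top 442 [594.4 202.4 162.5  85.7  79.6] medz 0.0219
top stand top 589 [439.   74.6 100.8  50.2   5.1] medz 0.0347
top grip top 136 [438.   74.   48.8  14.1   2.6] medz 0.115
top grip 148 [433.2  73.8  58.4  14.1   2.6] medz 0.1149
top guides top 162 [ 589.2 -123.4   30.    94.9   87. ] medz 0.0587
side red 139 [0.3296 0.2786 0.089 ] 0.3305 0.281 0.0231
side green 166 [0.4044 0.173  0.0897] 0.404 0.1759 0.0241
side yellow 230 [ 0.4462 -0.0716  0.0892] 0.4476 -0.0695 0.0228
side white 299 [ 0.4084 -0.1788  0.0892] 0.4094 -0.1771 0.0227
side mill 406 [ 0.3358 -0.2908  0.1055] 0.3373 -0.2897 0.0236
side bluetop 195 [ 580.1 -203.1  267.7   82.8   87.1] medz 0.0196
side blue all 655 [ 580.2 -203.3  267.7   84.3   87.3] medz 0.0128
side pine top 296 [591.9 204.7 167.8  86.5  78.8] medz 0.0207
side stand top 416 [435.8  75.6 103.   52.8   4.4] medz 0.0334
side grip top 129 [434.7  75.   49.2  17.6  10.8] medz 0.113
side grip 214 [434.7  75.3  50.1  17.9   9.8] medz 0.1082
side guides top 155 [ 586.2 -121.7   30.4   96.2   87.4] medz 0.0572
```

View pics/mill.png

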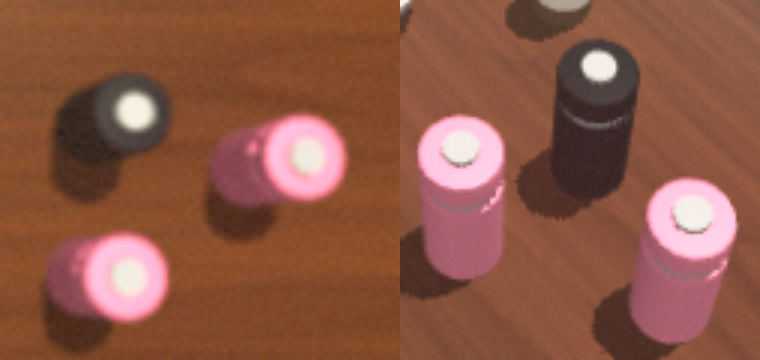

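The crop shows the black mill at (133,112) left / (597,115) right, with two pink look-alikes beside it. I'm taking (0.338,-0.290). Grater first, while the neighbouring bay is empty.

```bash
cat >> h.py <<'E'
def best(p,a):
    "orientation (of the two equal grasps) with the last joint nearer mid range"
    c=[]
    for k in(0,np.pi):
        q=solver.inverse_kinematics(p,R(a+k))
        if q is not None: c.append((np.abs(np.array(q)-env.sense()["joint_positions"]).max()+.3*abs(q[6]),R(a+k)))
    return min(c,key=lambda t:t[0])[1]
def st(msg=""):
    s=env.sense(); print(msg,"t %.1f"%s["t"],"p",np.round(s["ee_pos"],4),"w %.4f"%s["gripper_width"],"F",np.round(s["wrist_force"],1),"M",np.round(s["moment"],2)); return s
def pick(x,y,ztcp,a,sq,zhi=.2):
    r=best([x,y,zhi],a); env.reach([x,y,zhi],r); env.movel([x,y,ztcp],rate=.12); st("at")
    effector.grasp(sq); return st("grasped")
E
python3 - <<'E'
from h import *
d=np.deg2rad
pick(.4365,.0745,.083,d(94.8),30)
env.movel([.4365,.0745,.16],rate=.06); st("out")
env.movel([.4365,.0745,.26],rate=.2); st("up")
x,y=.5877,-.1225
r=best([x,y,.26],d(87)); env.reach([x,y,.26],r)
env.movel([x,y,.152],rate=.15); st("over")
p,_=viewer.read_camera("side"); cv2.imwrite("pics/over.png",cv2.resize(p[140:260,280:440,::-1],(800,600)))
p,_=viewer.read_camera("wrist"); cv2.imwrite("pics/overw.png",p[...,::-1])
E
```

```text
at t 4.4 p [0.437  0.0746 0.0835] w 0.0918 F [-0.2  0.3 -0.1] M [-0.05  0.02 -0.06]
grasped t 5.5 p [0.4365 0.0745 0.083 ] w 0.0134 F [0.3 0.1 0.3] M [ 0.06 -0.04 -0.03]
out t 7.0 p [0.4362 0.0744 0.1596] w 0.0137 F [ 0.5 -0.7 -1.3] M [ 0.04 -0.02 -0.05]
up t 7.6 p [0.4358 0.0744 0.259 ] w 0.0138 F [ 0.1  0.1 -1.4] M [ 0.01  0.02 -0.  ]
over t 9.5 p [ 0.5884 -0.1224  0.153 ] w 0.0137 F [ 0.8 -0.5 -1.3] M [0.01 0.   0.03]
```

View pics/over.png

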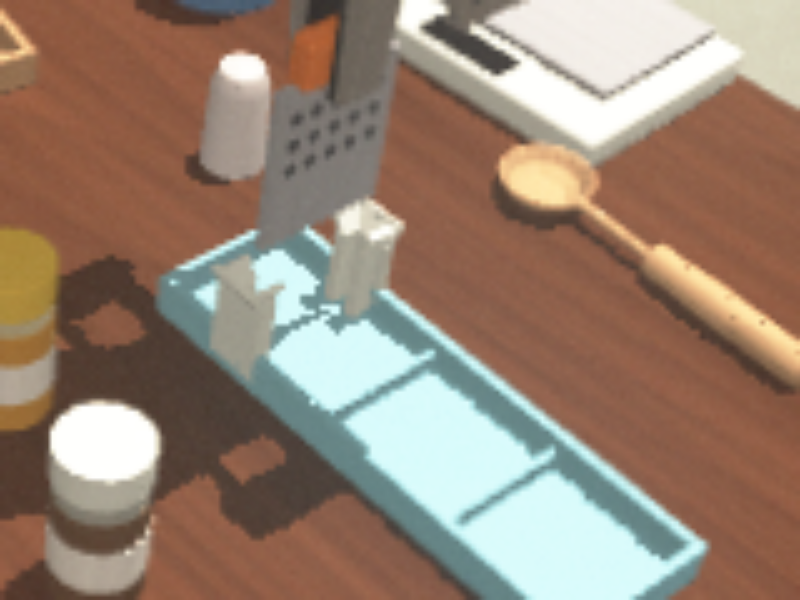

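View pics/overw.png

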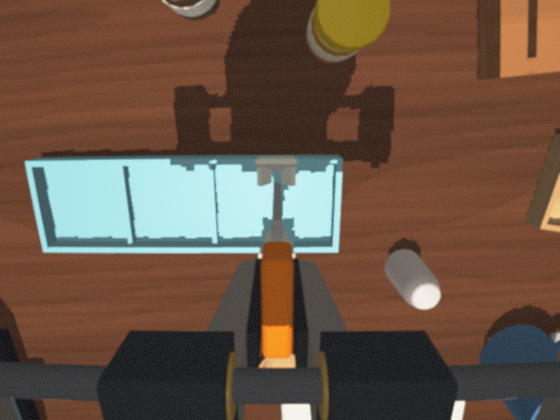

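The side crop shows the plate upright, its lower edge just above the guide mouths at (245,265) and (370,210). In the wrist view the blade (col 278) is in line with the near guide (cols 258–296). I'll lower it step by step, watching the force.

```bash
python3 - <<'E'
from h import *
x,y=.5877,-.1225
for z in (.130,.118,.108,.100,.094,.090,.087,.0855,.084):
    env.movel([x,y,z],rate=.06); s=st(z)
    if s["wrist_force"][2]>12 or np.hypot(*s["wrist_force"][:2])>15: print("stop");break
p,_=viewer.read_camera("side"); cv2.imwrite("pics/in.png",cv2.resize(p[140:260,280:440,::-1],(640,480)))
E
```

```text
0.13 t 10.1 p [ 0.5874 -0.1226  0.1295] w 0.0134 F [ 0.2 -0.  -0.5] M [ 0.04  0.04 -0.02]
0.118 t 10.4 p [ 0.5875 -0.1224  0.1175] w 0.0139 F [-0.3 -1.1 -1.1] M [-0.01 -0.06 -0.01]
0.108 t 10.7 p [ 0.5875 -0.1224  0.1075] w 0.0137 F [ 0.9 -0.  -0.6] M [ 0.03 -0.02  0.02]
0.1 t 11.0 p [ 0.5876 -0.1224  0.0995] w 0.0137 F [ 1.2 -0.2 -1.1] M [0.03 0.04 0.03]
0.094 t 11.3 p [ 0.5876 -0.1224  0.0936] w 0.0139 F [-0.1  0.1 -1.1] M [-0.   -0.04  0.  ]
0.09 t 11.5 p [ 0.5877 -0.1225  0.0898] w 0.0136 F [-0.2  0.5 -0.7] M [ 0.   -0.02 -0.03]
0.087 t 11.8 p [ 0.5876 -0.1225  0.0868] w 0.0138 F [ 0.5 -1.4 -1. ] M [-0.01 -0.   -0.02]
0.0855 t 12.0 p [ 0.5877 -0.1225  0.0854] w 0.0138 F [-1.2 -0.3 -1.3] M [-0.05  0.03  0.03]
0.084 t 12.3 p [ 0.588  -0.1226  0.085 ] w 0.0146 F [-1.6  0.8  6.1] M [ 0.19  0.53 -0.05]
```

View pics/in.png

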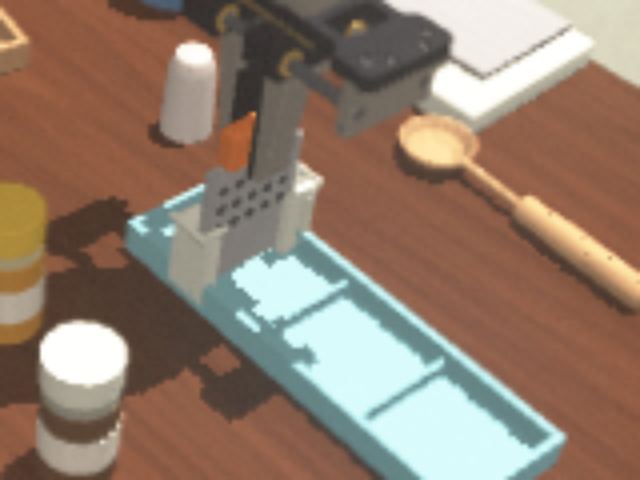

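The plate bottomed out at exactly the nominal height (TCP 0.085, force +6 N), and the picture shows it between both guides. I'll release it and place the yellow jar.

```bash
cat >> h.py <<'E'
def place(x,y,z0,a,zhi=.24):
    "z0: nominal TCP height at which the base meets the floor"
    s=env.sense(); env.movel([*s["ee_pos"][:2],zhi],rate=.2); b=st("lifted")
    if b["gripper_width"]<.03: raise SystemExit("lost")
    env.reach([x,y,zhi],best([x,y,zhi],a)); env.movel([x,y,z0+.02],rate=.15)
    env.pause(.3); f0=env.sense()["wrist_force"][2]
    for dz in (.008,.005,.003,.0015,0,-.0015,-.003):
        env.movel([x,y,z0+dz],rate=.05)
        if env.sense()["wrist_force"][2]>f0+4: break
    st("down dz %.4f"%dz); env.pause(.2); effector.release(); env.movel([x,y,zhi-.04],rate=.15); st("placed")
E
python3 - <<'E'
from h import *
d=np.deg2rad
effector.release(); env.movel([.5877,-.1225,.2],rate=.15); st("plate released")
pick(.4495,-.070,.046,0,25); place(.5856,.1647,.052,d(-10.8))
p,D=viewer.read_camera("top"); np.savez("top1.npz",p=p,d=D); cv2.imwrite("pics/y.png",cv2.resize(p[90:230,140:420,::-1],(800,400)))
E
```

```text
plate released t 14.5 p [ 0.587  -0.1222  0.1991] w 0.0919 F [-0.3  1.   0.1] M [ 0.04  0.01 -0.01]
at t 17.3 p [ 0.4499 -0.07    0.0464] w 0.0919 F [ 0.   0.2 -0.2] M [-0.05  0.04 -0.02]
grasped t 18.1 p [ 0.4501 -0.0701  0.0462] w 0.0436 F [1.8 0.6 0.7] M [-0.07 -0.25 -0.03]
lifted t 19.2 p [ 0.4492 -0.0699  0.2391] w 0.0437 F [-0.   0.6 -2.2] M [-0.03  0.07 -0.03]
down dz 0.0000 t 23.2 p [0.5859 0.1647 0.0522] w 0.0438 F [-0.6 -0.1  1.4] M [-0.08  0.1   0.06]
placed t 25.4 p [0.5849 0.1647 0.1991] w 0.0919 F [ 0.2 -0.2  0.4] M [-0.08  0.06  0.07]
```

View pics/y.png

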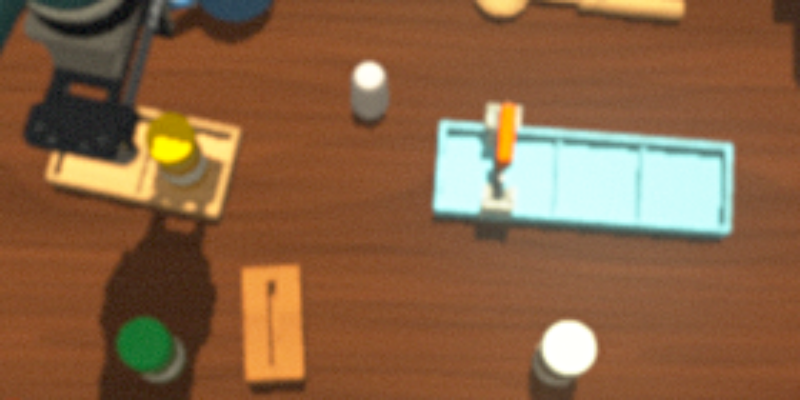

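The yellow jar stands in the right-hand pine bay (180,150), the plate is in the guides (500,150) and the white jar hasn't moved. On with the other three.

```bash
python3 - <<'E'
from h import *
d=np.deg2rad
pick(.406,.176,.046,d(30),25); place(.6004,.2423,.052,d(-10.8))
pick(.332,.280,.046,0,25); place(.5771,-.2959,.052,d(-3))
pick(.338,-.290,.056,d(-45),30); place(.5812,-.218,.062,d(-3))
env.goto_joints([-1.318,.468,-.012,1.603,.006,1.071,-.056])
for c in("top","side"):
    p,D=viewer.read_camera(c); np.savez(c+"2.npz",p=p,d=D); cv2.imwrite(f"pics/{c}2.png",cv2.resize(p[...,::-1],(784,588)))
    X=cloud(c,D,viewer.camera_info(c)).reshape(-1,3)
    for n,x,y,h in(("red",.577,-.296,.096),("green",.600,.242,.096),("yellow",.586,.165,.096),("white",.411,-.179,.09),("mill",.581,-.218,.112),("grip",.588,-.1225,.117)):
        q=X[(np.hypot(X[:,0]-x,X[:,1]-y)<.045)&(abs(X[:,2]-h)<.008)]
        print(c,n,len(q),np.median(q,0).round(4) if len(q) else "",q[:,2].std().round(4) if len(q) else "")
    if c=="top":
        for n in("white_jar","grater_plate"): print(n,[(np.round(r["at"],3).tolist(),round(r["score"],2)) for r in tip_of(c,n)][:3])
st("end")
E
```

```text
at t 27.6 p [0.4064 0.1762 0.0464] w 0.0921 F [-0.4 -1.  -0.6] M [-0.06  0.06  0.03]
grasped t 28.4 p [0.4063 0.1761 0.0461] w 0.0434 F [0.9 0.5 0.6] M [ 0.07 -0.13  0.  ]
lifted t 29.5 p [0.4055 0.1757 0.239 ] w 0.0435 F [ 0.2  0.2 -1.5] M [-0.06  0.01  0.02]
down dz -0.0015 t 33.5 p [0.601  0.2423 0.0519] w 0.0439 F [-0.5  0.7  7.8] M [-0.19  0.7  -0.  ]
placed t 35.7 p [0.5998 0.2423 0.199 ] w 0.0921 F [-0.6  0.3 -0.2] M [-0.09  0.13  0.01]
at t 38.2 p [0.3324 0.2802 0.0464] w 0.0924 F [-0.3  0.9 -0.3] M [-0.01  0.06 -0.01]
grasped t 39.0 p [0.3325 0.2801 0.0462] w 0.0434 F [ 0.8 -0.5  1.3] M [-0.08 -0.33 -0.05]
lifted t 40.1 p [0.3316 0.2798 0.2393] w 0.0435 F [ 0.5 -0.2 -1.8] M [-0.12  0.1   0.02]
down dz -0.0015 t 45.6 p [ 0.5775 -0.2963  0.052 ] w 0.0434 F [-0.8  1.9  8.5] M [ 0.32  0.61 -0.04]
placed t 47.7 p [ 0.5768 -0.2954  0.199 ] w 0.0919 F [-0.2 -0.4 -0.5] M [-0.02  0.07  0.04]
at t 50.0 p [ 0.3383 -0.2903  0.0564] w 0.0921 F [ 0.3  0.5 -0.3] M [-0.07  0.12 -0.01]
grasped t 50.8 p [ 0.3383 -0.2903  0.0562] w 0.0475 F [-0.4  0.3  2.4] M [-0.18  0.    0.02]
lifted t 51.8 
[... 290 characters left out ...]
2 -0.2935  0.0965] 0.0023
top green 257 [0.5981 0.2392 0.0961] 0.0024
top yellow 242 [0.5839 0.1636 0.0964] 0.0021
top white 263 [ 0.4131 -0.1785  0.0906] 0.002
top mill 293 [ 0.579 -0.216  0.113] 0.0027
top grip 123 [ 0.5888 -0.1225  0.1175] 0.0025
white_jar [([0.413, -0.178, 0.002], 0.54)]
grater_plate [([0.588, -0.122, 0.006], 0.66)]
side red 302 [ 0.5714 -0.2954  0.0947] 0.0017
side green 120 [0.5942 0.2398 0.094 ] 0.0018
side yellow 148 [0.5811 0.1619 0.0955] 0.0022
side white 317 [ 0.4074 -0.1795  0.0892] 0.0019
side mill 304 [ 0.5737 -0.2191  0.1111] 0.0028
side grip 125 [ 0.5832 -0.1245  0.1154] 0.0024
end t 61.5 p [0.1898 0.6216 0.2141] w 0.0920 F [0.1 0.4 0.3] M [-0.03 -0.04 -0.03]
```

View pics/top2.png

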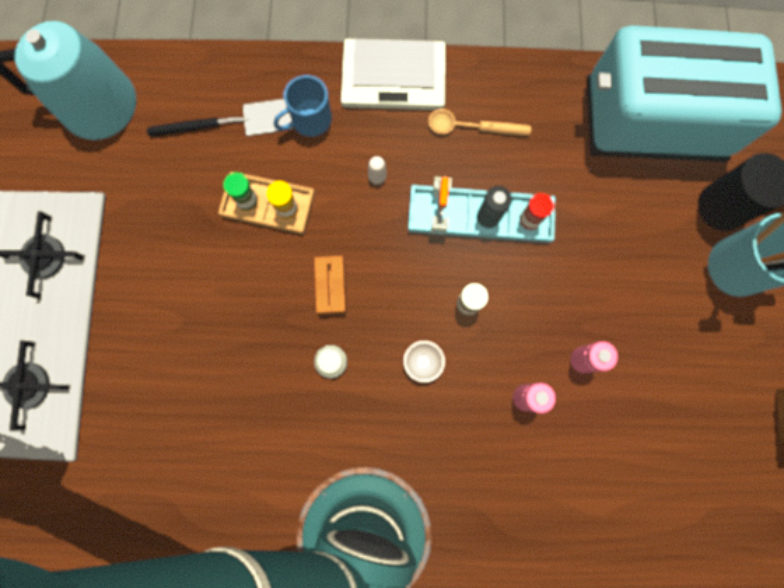

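View pics/side2.png

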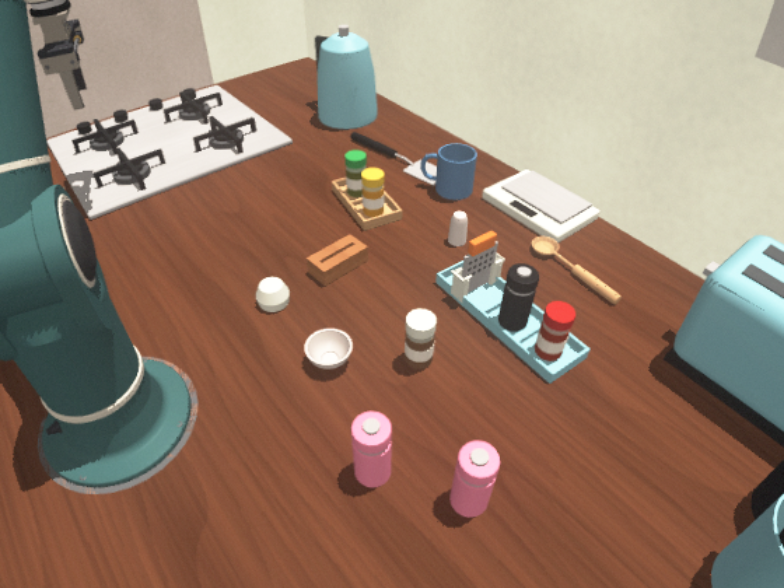

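Both views show everything in place: green (240,190) and yellow (282,200) in the pine caddy, and the plate (443,200), mill (494,205) and red jar (537,210) in the blue one. Heights match 6 mm floors: lids about 0.096 m, grip 0.1175 m against 0.117 nominal. The white jar is unmoved.

```bash
python3 -c "
from station import workorder
print(workorder.finish_job())"
```

```text
the job is handed in; nothing more can be done
None
```

I finished both kits and handed the job in at about 61.5 s of the 128 s allowed; the system gives no verdict.

- **Grater plate:** it went into the blue caddy's guides first, lowered until it met the floor. Its grip top reads 0.1175 m from the top camera, against 0.117 m nominal when fully home.
- **Blue caddy:** the red jar and the black mill each stand in their own bay. I left the two pink look-alikes alone.
- **Pine caddy:** the green and yellow jars each stand in their own bay. All jars and the mill were lowered before release. The green and red jars and the mill reached the stop's full force rise (7.8–10.8 N). The yellow jar reached floor height with a smaller rise of about 3.6 N.
- **White jar:** unmoved, within about 1 mm by the top camera.
- **Final checks:** jar lid tops read about 0.096 m, as expected on a 6 mm floor, and everything looked upright in both views.
- **Disagreement:** the top and side cameras differ by 3–6 mm in x and 1–2 mm in z. The side camera read the plate's grip at 0.1154 m. I averaged the two cameras for the pick and place positions; none of this affected the fits.

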